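# Weigh a primer tin on the hanging spring balance

## Task

Weigh the little primer tin: lift it by a black sleeve on its wire handle, bring the bare crown of the handle in over the tip of the snap hook under the spring balance and press it gently down through the sprung gate, so that the gate snaps shut above the wire. Still holding it, ease the tin down until you feel that the balance carries its whole weight, and only then let go, so that it neither drops nor springs up and hangs still, clear of the stand. Do not force the balance or stand sideways or draw the balance to the end of its travel, and leave the bottle, jar and tape where they are.

Things in the scene. Friction and masses are not known exactly. Their poses are not given: they have to be found in the camera images.
- tin: small printed steel primer tin, 77 mm diameter, 77 mm high, closed and upright; origin under its centre, z up. Weight unknown (2.4 to 7.0 N), centre of mass on its axis. It carries a stiff handle of 5 mm round wire, a stirrup in the tin's x-z plane that does not fold; the space between handle and lid is open
- bail_crown (a point): middle of the wire at the crown of the tin's handle, on the tin's axis, 131 mm above its underside; axes as the tin. To each side (+-x) the wire falls 10 mm in the first 10 mm (a kink that seats a hook), then slopes to 115 mm height at 44 mm, then bends to upright legs 52 mm from the axis
- near_sleeve (a point): centre of the black square sleeve (12 x 12 mm, 32 mm tall, flat sides along the tin's x and y) on the handle's leg at the tin's -x side, which faces the robot: 52 mm from the tin's axis, 90 mm above its underside, 41 mm below the crown. Gripped across y with the gripper leaning back toward the robot (15 degrees or more), it leaves the balance clear
- far_sleeve (a point): the same sleeve on the leg at the tin's +x side, away from the robot
- hook_seat (a point): bottom of the snap hook under the balance, where the middle of the handle's wire comes to rest. z up, x away from the robot, y to the robot's left, toward the stand's post. The hook is of 6 mm wire in its y-z plane, 14 mm clear inside: back at y +10 mm, front at y -10 mm ending in a flared tip. It swings fore and aft (x) with the balance but is stiff in y
- hook_tip (a point): end of the hook's flared tip, middle of the 6 mm wire: 12.5 mm to -y (right) of the seat and 18.5 mm above it. A handle's wire comes in from -y over the tip, about 30 mm above the seat (the hook's bent neck lies above: y +10 mm at 30 mm height to y 0 at 44 mm), stops at y -1 to -4 mm and goes straight down through the gate
- gate (a joint): angle of the thin sprung gate that bars the hook's mouth, rad: 0 shut, up to 1.0 pressed down and open. Pivoted on the hook's back (y +8.5 mm, 27 mm above the seat), it slopes down to its free end inside the tip (y -8 mm, 18.5 mm up); gives way downward at about 0.5 to 1.5 N and snaps shut once the wire is within about 4 mm of the seat
- hook (a joint): how far the hook is drawn out of the balance, m: 0 unloaded, grows downward against a spring of about 100 N/m (0.2 N preload), lightly damped, end of travel 0.080. The tin's whole weight draws it 22 to 68 mm
- stand: dark steel stand, does not move: base plate 110 (x) x 185 (y) mm, 15 mm high; origin on the bench under the hanging hook, x away from the robot; its 16 mm post, 0.465 m tall, stands 110 mm to +y. A side arm 0.43 m up ends in a pin, 185 mm above the unloaded seat, that carries the balance: an upright aluminium tube of 23 mm with black caps 26 mm wide, its lower end 61 mm above the unloaded seat
- thinner: white bottle of thinner, 61 mm wide, 130 mm tall, origin under its centre; stays where it is
- jar: green-lidded jar, 68 mm wide, 101 mm tall, origin under its centre; stays where it is
- tape: roll of masking tape lying flat, 96 mm wide, 25 mm tall, origin under its centre; stays where it is

How it is judged:
By the outcome, as a careful person would: the job done as asked, in the order asked, and still so for the second after the job is handed in, with the robot touching nothing.
It also fails if it takes over 64 s, if anything falls off the work surface, if the arm or the gripper's body presses on something with over 40 N, if the wrist force passes 120 N, or if a joint passes its speed limit or range.

## Robot

A 6-joint arm with a two-finger parallel gripper is mounted at the origin on the work surface; the furniture and walls round the work are solid. World frame = base frame: x ahead of the robot, y to its left, z up, the work surface at z = 0. Lengths are in m, angles in degrees, forces in N, time in s.
With the tool pointing down it reaches from about 0.3 to 0.75 m from the base axis. Payload 8.5 kg.
Tool frame: the origin (TCP) lies at the centre of the arm's flange, where the gripper is bolted on; the fingertips stand 173 mm ahead of it and the grasp point (between the pads) lies env.pinch_z ahead of it (env.pinch_z is the distance from the TCP to the grasp point, in m); z points along the fingers, y is the line along which they close (so a half turn about z gives the same grasp; the last joint's range is limited). The gripper opens to 85 mm and grips with 20 to 120 N. Pads are 22 mm wide; open, the fingers measure 114 mm over their backs; the gripper's body (76 mm by 85 mm) begins 54 mm behind the grasp point. The pads swing forward as they close: fully open they stand 13 mm farther back than shut.
Start: joints at [52.408, 21.807, 74.336, -0, 83.858, -12.336], TCP at [0.235, 0.497, 0.405] pointing down, gripper open.
Joint ranges: [-178.18, 178.18], [-50.72, 133.34], [12.68, 142.11], [-81.47, 261.47], [9.98, 163.14], [-165.26, 165.26]. Speed limits (degrees/s): [136.94, 136.94, 180, 180, 180, 180].

## Interface

Orientations are given as a 3x3 rotation matrix whose columns are the frame's x, y, z axes.
In Python, from rig import env, get_image, job, spotter gives the robot as it stands. The module is installed in compiled form; this text tells all that it offers.
- The arm moves only by the shell command python3 -m creep 'ROWS' [FORCE]. ROWS is text: rows parted by semicolons, each of 7 numbers parted by spaces: the turn, a rotation vector about the tool's x, y, z in units of 8 degrees (1.0 is 8 degrees), then the shift along the tool's x, y, z in units of 30 mm (1.0 is 30 mm), then the finger opening in mm, from 0 to 85.4. A call has 1 to 12 rows; each row is the pose to reach, as a shift and turn from the pose commanded when the call began, along the tool's axes at that moment; what a row does not reach only later rows make up. A row lasts 1/10 s, in which the tool goes at most 50 mm and 8.59 degrees, less where a joint would pass 70% of its speed; a pose out of reach is approached as far as the arm can. A call with a gripper value outside its range is refused whole. The fingers move at their own pace and stop on an object; FORCE is the grip in N (left out, the last holds). Time passes only in rows, so rows that repeat a pose let the fingers close. It gives the time, the measured TCP pose, the force, the opening and the grip force at its end, in the units of the state.
- env.observe(): the state, without advancing time (a new reading comes with each control period).
- get_image(name): name is "scene" or "side" or "wrist"; returns a dict with "image" (400x640x3 uint8, blue, green, red), "depth" (400x640 float32, m along the optical axis (not along the pixel's ray), 0 where there is no reading), "intrinsics" (3x3 intrinsics, pixels), "view" (4x4, takes a point from world to camera coordinates). Camera axes: x right, y up, looking along -z (the intrinsics and any distortion apply to the point x, -y, -z); pixel columns grow to the right and rows downward; lengths in m; the calibration is good to about 2 mm. A picture is of the moment at which its call begins.
- job.close_job(): hands the job in; it is judged then, once.
Trained networks look in a picture, given as the dict that the camera call returned (one of the last four; its "shot" number tells which), for a name from the list of things; names that differ only in an ending like _2 or _b are one class to them, and where a whole thing is asked for, a point or a joint stands for the part that bears it (a point fixed in the world has none). Each returns a list of dicts, best first, with "p" (0 to 1); they miss things now and then, are a little off and sometimes report something else, mostly with a low value. They report only what shows in the picture. A call takes as long as a camera call.
- spotter.boxes_of(label, picture): "xy" ([column, row] in pixels, amid what is visible of it).
The state is a dict: "time_s": time; "q": joint angles; "qvel": joint speeds; "joint_efforts": joint torques, N m; "position": TCP position; "tool_rot": TCP orientation; "ft_force": force on the tool from outside, world axes, zero at the start; "wrist_torque": the same for the moment, N m; "grip_width": finger opening in m; "gripper_force": force on a finger pad.
Only numpy, scipy, OpenCV 4.12 (cv2) and the standard library are available. Lean on these libraries where they do the work, as an engineer would, in place of code of your own. Each camera call takes 0.05 s, during which the arm holds its last target. There are 200 camera calls.

## Working session

There is one attempt and no reset: what is moved stays moved. The work goes in short steps, Python scripts to look and compute and a shell command to move; the robot and the scene stay as the last step left them, time stands still between calls to the robot, and variables do not carry over. Pictures are saved under pics/ and viewed, at most 11 in all, crops included, and the job is handed in when it is done.

```bash
mkdir -p pics; cat > h.py <<'E'
import numpy as np,cv2
from rig import env,get_image,job,spotter
def world(p,u,v,r=2,d=None):
    D=p["depth"];u0,v0=int(round(u)),int(round(v))
    if d is None:
        w=D[max(0,v0-r):v0+r+1,max(0,u0-r):u0+r+1];w=w[w>0];d=np.median(w) if w.size else np.nan
    K=p["intrinsics"];c=np.array([(u-K[0,2])/K[0,0]*d,-(v-K[1,2])/K[1,1]*d,-d,1])
    return (np.linalg.inv(p["view"])@c)[:3]
def pix(p,X):
    c=p["view"]@np.append(X,1);q=p["intrinsics"]@np.array([c[0],-c[1],-c[2]]);return q[:2]/q[2]
E
python3 - <<'E'
from h import *
np.set_printoptions(precision=4,suppress=True)
print(env.pinch_z,{k:np.round(v,3) for k,v in env.observe().items()})
ims=[]
for n in["scene","side"]:
    p=get_image(n);cv2.imwrite(f"pics/{n}0.png",p["image"]);print(n,np.linalg.inv(p["view"])[:3,3],[k for k in p])
    for l in["tin","bail_crown","near_sleeve","far_sleeve","hook_seat","hook_tip","stand","thinner","jar","tape"]:
        for b in spotter.boxes_of(l,p)[:2]: print(l,round(b["p"],2),np.round(b["xy"]),world(p,*b["xy"]))
E
```

```text
0.1547 {'time_s': np.float64(0.0), 'q': array([ 52.393,  21.848,  74.372,  -0.031,  83.838, -12.349]), 'qvel': array([ 0.016,  0.033, -0.011, -0.002,  0.07 ,  0.046]), 'joint_efforts': array([  0.858, -45.146, -22.839,   0.315,   0.228,   0.123]), 'position': array([0.235, 0.497, 0.404]), 'tool_rot': array([[-0.904,  0.427, -0.   ],
       [ 0.427,  0.904, -0.001],
       [-0.   , -0.001, -1.   ]]), 'ft_force': array([0.184, 0.102, 0.574]), 'wrist_torque': array([-0.012, -0.   , -0.007]), 'gripper_force': np.float64(0.0), 'grip_width': np.float64(0.085)}
scene [-0.0727 -0.5015  0.9287] ['image', 'depth', 'intrinsics', 'view', 'shot']
tin 0.78 [399. 278.] [ 0.5174 -0.3248  0.0738]
bail_crown 0.93 [399. 280.] [ 0.5128 -0.327   0.0731]
near_sleeve 0.84 [404. 283.] [ 0.5111 -0.3397  0.0741]
far_sleeve 0.95 [403. 282.] [ 0.5134 -0.3371  0.0717]
far_sleeve 0.53 [286. 304.] [ 0.3593 -0.1456  0.0235]
hook_seat 0.68 [291. 137.] [ 0.5871 -0.0072  0.2569]
hook_tip 0.54 [295. 135.] [ 1.6023  0.7286 -0.7513]
stand 0.81 [273. 189.] [0.626  0.0876 0.0165]
stand 0.41 [397. 281.] [ 0.5095 -0.3251  0.0723]
thinner 0.75 [411. 236.] [ 0.6236 -0.2999  0.0882]
jar 0.69 [215. 239.] [0.3711 0.0449 0.1008]
tape 0.58 [283. 302.] [ 0.3714 -0.1286  0.0019]
side [ 0.1041 -0.8786  0.5242] ['image', 'depth', 'intrinsics', 'view', 'shot']
tin 0.63 [364. 283.] [ 0.5089 -0.3504  0.0737]
bail_crown 0.66 [365. 283.] [ 0.5108 -0.3511  0.0741]
near_sleeve 0.61 [365. 285.] [ 0.5092 -0.3557  0.0716]
far_sleeve 0.87 [362. 288.] [ 0.5046 -0.3531  0.0659]
hook_seat 0.65 [361. 289.] [ 0.5015 -0.3515  0.0638]
hook_tip 0.51 [310. 142.] [ 0.5858 -0.0086  0.271 ]
stand 0.71 [295. 164.] [ 1.7911  2.4906 -0.6567]
stand 0.25 [312. 141.] [ 0.5901 -0.0108  0.2722]
thinner 0.56 [401. 259.] [ 0.6289 -0.3206  0.0756]
jar 0.62 [230. 227.] [0.3707 0.035  0.0678]
tape 0.61 [258. 276.] [ 0.3807 -0.1139 -0.0008]
```

```bash
python3 - <<'E'
import cv2,numpy as np
a=cv2.imread("pics/scene0.png");b=cv2.imread("pics/side0.png")
A=cv2.resize(a[90:350,180:480],None,fx=2.6,fy=2.2) if 0 else cv2.resize(a[220:340,330:470],(400,343),interpolation=3)
B=cv2.resize(b[220:340,295:435],(400,343),interpolation=3)
C=cv2.resize(a[60:150,240:345],(400,257)[0:2] if 0 else (300,257));D=cv2.resize(b[80:170,260:365],(300,257))
top=np.hstack([A,B]);bot=np.zeros((257,800,3),np.uint8);bot[:,:300]=C;bot[:,400:700]=D
cv2.imwrite("pics/crop0.png",np.vstack([top,bot]))
E
```

```text
(no output)
```

View pics/scene0.png

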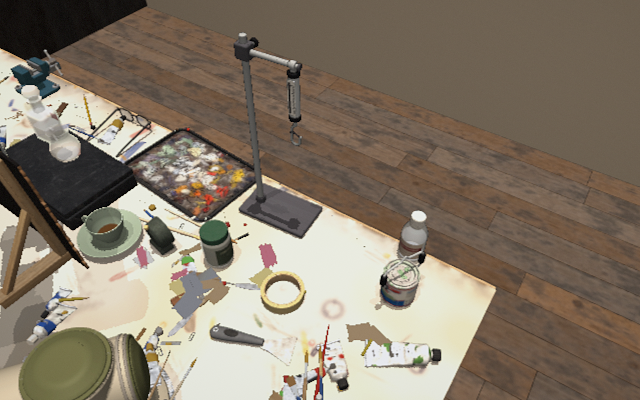

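View pics/crop0.png

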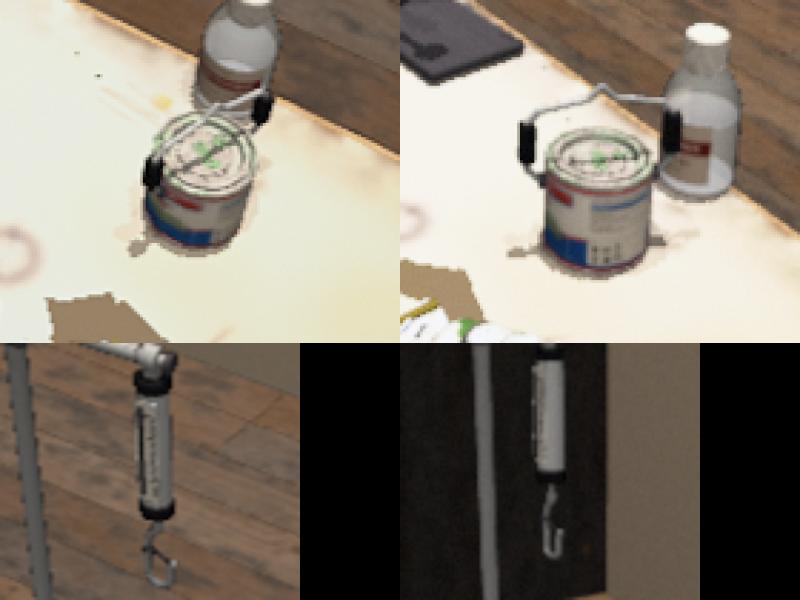

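The scene picture shows the tin (400,280) with its near sleeve at (384,280), the far sleeve at (422,257), and the hook at (296,140). The side crop shows the near sleeve at (339,270), the far one at (390,265), and the crown at (365,250). The gate bars the hook's mouth. Next I triangulate.

```bash
python3 - <<'E'
from h import *
np.set_printoptions(precision=4,suppress=True)
a=get_image("scene");b=get_image("side")
def P(p): return p["intrinsics"]@np.diag([1,-1,-1])@p["view"][:3]
def tri(ua,ub):
    X=cv2.triangulatePoints(P(a),P(b),np.array(ua,float).reshape(2,1),np.array(ub,float).reshape(2,1));X=(X[:3]/X[3])[:,0]
    return X,pix(a,X)-ua,pix(b,X)-ub
N=tri((383.5,280.2),(339.5,269.7));F=tri((421.7,257.5),(390.2,265.5));C=tri((405,257),(365,250.5))
print("near",N);print("far",F);print("crown",C);print("hookbottom",tri((296,144.7),(313.5,154.9)))
print("near/far depth",world(a,383.5,280.2),world(a,421.7,257.5),world(b,339.5,269.7),world(b,390.2,265.5))
d=F[0]-N[0];print("sep",np.linalg.norm(d),"yaw",np.degrees(np.arctan2(d[1],d[0])),"mid",(F[0]+N[0])/2)
for p in(a,b):
    D=p["depth"];v,u=np.mgrid[0:400,0:640]
    K=p["intrinsics"];c=np.stack([(u-K[0,2])/K[0,0]*D,-(v-K[1,2])/K[1,1]*D,-D,np.ones_like(D)],-1)
    W=(c@np.linalg.inv(p["view"]).T)[...,:3];ok=(D>0)
    m=ok&(abs(W[...,0]-.585)<.05)&(abs(W[...,1])<.06)&(W[...,2]>.2)&(W[...,2]<.3)
    Q=W[m];print("hook region",len(Q),Q[Q[:,2].argsort()][::max(1,len(Q)//12)])
    m=ok&(abs(W[...,0]-.6)<.07)&(abs(W[...,1]-.04)<.14)&(abs(W[...,2]-.015)<.006)
    Q=W[m];print("plate",Q.min(0),Q.max(0),Q.mean(0))
    m=ok&(abs(W[...,0]-.6)<.07)&(abs(W[...,1]-.1)<.05)&(W[...,2]>.1)&(W[...,2]<.4)
    Q=W[m];print("post",np.median(Q,0))
    m=ok&(abs(W[...,0]-.59)<.05)&(abs(W[...,1])<.05)&(W[...,2]>.32)&(W[...,2]<.40)
    Q=W[m];print("tube",np.median(Q,0))
    m=ok&(abs(W[...,0]-.51)<.06)&(abs(W[...,1]+.33)<.06)&(abs(W[...,2]-.075)<.005)
    Q=W[m];print("lid",Q.min(0),Q.max(0),Q.mean(0))
E
```

```text
near (array([ 0.4838, -0.3043,  0.0883]), array([-0.2166,  0.2902]), array([ 0.4479, -0.3343]))
far (array([ 0.5795, -0.3449,  0.0889]), array([-0.2099,  0.2548]), array([ 0.4154, -0.3174]))
crown (array([ 0.5314, -0.3233,  0.1276]), array([-0.3152,  0.3933]), array([ 0.6211, -0.473 ]))
hookbottom (array([ 0.5901, -0.0167,  0.2381]), array([-0.1489,  0.1778]), array([ 0.2352, -0.1801]))
near/far depth [ 0.4784 -0.3066  0.0979] [ 0.5746 -0.3464  0.0963] [ 0.4801 -0.3084  0.091 ] [ 0.5746 -0.3493  0.092 ]
sep 0.10393876185951807 yaw -22.962399704678692 mid [ 0.5317 -0.3246  0.0886]
hook region 123 [[ 0.5868 -0.0168  0.2401]
 [ 0.584  -0.011   0.2449]
 [ 0.5846 -0.0082  0.2487]
 [ 0.5842 -0.0112  0.2531]
 [ 0.5846 -0.0058  0.2558]
 [ 0.5855 -0.008   0.2616]
 [ 0.5853 -0.0289  0.2659]
 [ 0.5828 -0.0077  0.2687]
 [ 0.586  -0.0132  0.2717]
 [ 0.5869 -0.0101  0.275 ]
 [ 0.5824 -0.0111  0.2837]
 [ 0.5844 -0.0125  0.2908]
 [ 0.5862 -0.0215  0.2987]]
plate [ 0.5301 -0.0614  0.009 ] [0.6439 0.1798 0.021 ] [0.5811 0.0274 0.0159]
post [0.5735 0.0881 0.274 ]
tube [ 0.5769 -0.0236  0.3621]
lid [ 0.4765 -0.3616  0.07  ] [ 0.5681 -0.2851  0.08  ] [ 0.5284 -0.3259  0.0746]
hook region 95 [[ 0.5853 -0.0213  0.2392]
 [ 0.5837 -0.0191  0.2441]
 [ 0.5868 -0.0085  0.2464]
 [ 0.5874 -0.0281  0.2509]
 [ 0.5879 -0.0274  0.2558]
 [ 0.584  -0.0344  0.2606]
 [ 0.5843 -0.0289  0.2644]
 [ 0.5884 -0.0319  0.267 ]
 [ 0.5845 -0.0186  0.2697]
 [ 0.5804 -0.0107  0.2737]
 [ 0.5864 -0.0105  0.278 ]
 [ 0.585  -0.0131  0.2863]
 [ 0.5823 -0.0232  0.2937]
 [ 0.5872 -0.0198  0.2975]]
plate [ 0.5302 -0.0645  0.009 ] [0.6676 0.1769 0.0201] [0.5811 0.0197 0.0142]
post [0.574  0.0867 0.2617]
tube [ 0.5798 -0.0257  0.3618]
lid [ 0.4741 -0.3631  0.07  ] [ 0.5688 -0.2865  0.0798] [ 0.5263 -0.3264  0.0733]
```

```bash
cat >> h.py <<'E'
from scipy.spatial.transform import Rotation as R
def pose(yaw,lean):  # tool rot for tin yaw (deg) and lean back toward robot
    s,c=np.sin(np.radians(lean)),np.cos(np.radians(lean))
    return R.from_euler('z',yaw,degrees=True).as_matrix()@np.array([[-c,0,s],[0,1,0],[-s,0,-c]])
def plan(grasp,Rt,back=0,cur=None):
    o=env.observe();p0,R0=cur or (o["position"],o["tool_rot"])
    p1=np.array(grasp)-Rt[:,2]*(env.pinch_z+back)
    r=np.degrees(R.from_matrix(R0.T@Rt).as_rotvec())/8;s=R0.T@(p1-p0)/.03
    print("turn",np.round(r,3),"shift",np.round(s,3),"tcp",np.round(p1,3),"dist",np.linalg.norm(p1-p0))
E
python3 - <<'E'
from h import *
plan([.4838,-.3043,.095],pose(-23,30),.09)
E
```

```text
turn [-0.074 -3.749 -0.276] shift [-14.836 -20.786   3.261] tcp [ 0.371 -0.256  0.307] dist 0.7723592518575525
```

```bash
R="-0.07 -3.75 -0.28 -14.84 -20.79 3.26 40"; python3 -m creep '-0.02 -1 -0.07 -4 -5.6 0 40; -0.04 -2 -0.14 -8 -11.2 0.5 40; -0.07 -3.75 -0.28 -14.84 -20.79 3.26 40; -0.07 -3.75 -0.28 -14.84 -20.79 3.26 40; -0.07 -3.75 -0.28 -14.84 -20.79 3.26 40; -0.07 -3.75 -0.28 -14.84 -20.79 3.26 40; -0.07 -3.75 -0.28 -14.84 -20.79 3.26 40; -0.07 -3.75 -0.28 -14.84 -20.79 3.26 40; -0.07 -3.75 -0.28 -14.84 -20.79 3.26 40; -0.07 -3.75 -0.28 -14.84 -20.79 3.26 40; -0.07 -3.75 -0.28 -14.84 -20.79 3.26 40; -0.07 -3.75 -0.28 -14.84 -20.79 3.26 40'
```

```text
time_s: 2.4
position: [0.3368, -0.0622, 0.3355]
tool_rot: [[-0.797, 0.391, 0.461], [0.339, 0.92, -0.195], [-0.501, 0.001, -0.866]]
ft_force: [-2.1, 0.3, -0.2]
grip_width: 0.0397
gripper_force: 0.0
```

```bash
python3 - <<'E'
from h import *
plan([.4838,-.3043,.095],pose(-23,30),.09)
E
```

```text
turn [ 0.003  0.005 -0.003] shift [-2.63  -5.513  2.617] tcp [ 0.371 -0.256  0.307] dist 0.19936192942995215
```

```bash
python3 -m creep '0 0 0 -2.63 -5.51 2.62 40; 0 0 0 -2.63 -5.51 2.62 40; 0 0 0 -2.63 -5.51 2.62 40; 0 0 0 -2.63 -5.51 2.62 40; 0 0 0 -2.63 -5.51 2.62 40; 0 0 0 -2.63 -5.51 2.62 40; 0 0 0 -2.63 -5.51 2.62 40'; python3 - <<'E'
from h import *
np.set_printoptions(precision=4,suppress=True)
plan([.4838,-.3043,.095],pose(-23,30),.0)
p=get_image("wrist");im=p["image"].copy()
for l in["near_sleeve","bail_crown","far_sleeve"]:
    for b in spotter.boxes_of(l,p)[:2]: print(l,round(b["p"],2),np.round(b["xy"]),world(p,*b["xy"]))
print("pred",pix(p,[.4838,-.3043,.09]),pix(p,[.532,-.3246,.131]))
for X in([.4838,-.3043,.09],[.532,-.3246,.131],[.5795,-.3449,.09]): cv2.circle(im,tuple(int(i) for i in pix(p,X)),4,(0,0,255),1)
cv2.imwrite("pics/w1.png",im)
E
```

```text
time_s: 3.1
position: [0.3716, -0.2539, 0.3068]
tool_rot: [[-0.798, 0.389, 0.46], [0.338, 0.921, -0.194], [-0.499, 0.0, -0.867]]
ft_force: [-2.2, 0.7, 0.5]
grip_width: 0.04
gripper_force: 0.0
turn [ 0.008 -0.008  0.007] shift [-0.022 -0.088  3.006] tcp [ 0.413 -0.274  0.229] dist 0.09022948393265574
near_sleeve 0.62 [323. 219.] [ 0.4776 -0.3036  0.0979]
bail_crown 0.94 [325. 215.] [ 0.478  -0.3024  0.095 ]
far_sleeve 0.68 [326. 214.] [ 0.4782 -0.3017  0.0939]
pred [326.1683 215.653 ] [326.3173 314.5038]
```

View pics/w1.png

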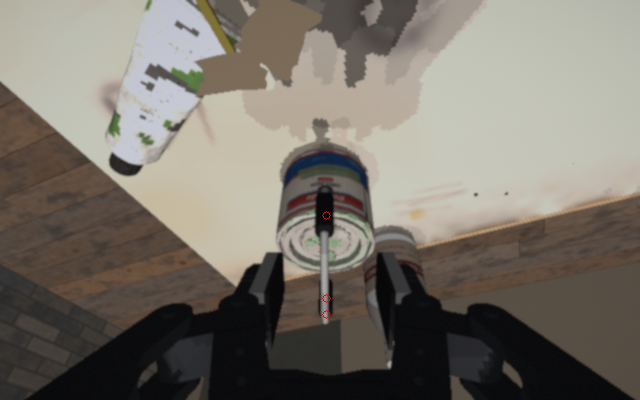

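The near sleeve shows at (325,212), right on the prediction. The handle is in line with the tool, so I go in and grip.

```bash
python3 -m creep '0 0 0 0 -0.04 1 40; 0 0 0 0 -0.05 2 40; 0 0 0 0 -0.05 2.6 40; 0 0 0 0 -0.05 3 40; 0 0 0 0 -0.05 3 40; 0 0 0 0 -0.05 3 0; 0 0 0 0 -0.05 3 0; 0 0 0 0 -0.05 3 0; 0 0 0 0 -0.05 3 0; 0 0 0 0 -0.05 3 0; 0 0 0 0 -0.05 3 0; 0 0 0 0 -0.05 3 0' 120; python3 - <<'E'
from h import *
p=get_image("side");cv2.imwrite("pics/s2.png",cv2.resize(p["image"][180:330,270:450],(720,600)))
o=env.observe();print(o["position"]+o["tool_rot"][:,2]*env.pinch_z,o["ft_force"],o["wrist_torque"])
d=o["tool_rot"].T@[0,0,.03]/.03;print("tool axes of world up",d)
E
```

```text
time_s: 4.5
position: [0.4123, -0.2738, 0.2298]
tool_rot: [[-0.797, 0.39, 0.461], [0.337, 0.921, -0.196], [-0.501, -0.001, -0.866]]
ft_force: [-5.8, 1.5, 6.5]
grip_width: 0.0097
gripper_force: 117.5
[ 0.483559   -0.30423104  0.09587614] [-4.87609494  1.45657396  5.8806344 ] [ 0.1670943   0.46643064 -0.11053872]
tool axes of world up [-0.50084688 -0.00115844 -0.86553513]
```

View pics/s2.png

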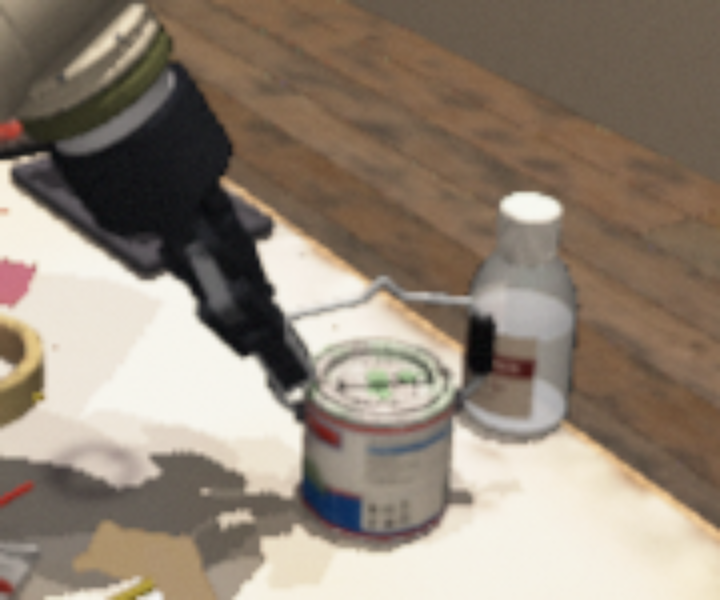

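The side crop shows the sleeve gripped at (290,370), the tin upright and the crown at (383,285). Now I lift.

```bash
python3 -m creep '0 0 0 -0.1 0 -0.17 0; 0 0 0 -0.25 0 -0.43 0; 0 0 0 -0.5 0 -0.87 0; 0 0 0 -1 0 -1.73 0; 0 0 0 -1.5 0 -2.6 0; 0 0 0 -2 0 -3.46 0; 0 0 0 -2.5 0 -4.33 0; 0 0 0 -2.6 0 -4.5 0; 0 0 0 -2.6 0 -4.5 0; 0 0 0 -2.6 0 -4.5 0; 0 0 0 -2.6 0 -4.5 0'; python3 - <<'E'
from h import *
np.set_printoptions(precision=4,suppress=True)
p=get_image("side");cv2.imwrite("pics/s3.png",cv2.resize(p["image"][100:300,250:490],(720,600)))
o=env.observe();print(o["position"]+o["tool_rot"][:,2]*env.pinch_z,o["ft_force"],o["wrist_torque"])
Rt=o["tool_rot"];
# rigid prediction of crown (from grasp at 0.0959 : crown 0.131, axis .532,-.3246)
p0=np.array([.4123,-.2738,.2298]);R0=np.array([[-0.797,0.39,0.461],[0.337,0.921,-0.196],[-0.501,-0.001,-0.866]])
for X in([.532,-.3246,.131],[.5795,-.3449,.09],[.532,-.3246,0.077]):
    W=o["position"]+Rt@(R0.T@(np.array(X)-p0));print("rigid",W,(pix(p,W)-[250,100])*3)
E
```

```text
time_s: 5.65
position: [0.4126, -0.2738, 0.3829]
tool_rot: [[-0.799, 0.39, 0.457], [0.339, 0.921, -0.193], [-0.496, 0.001, -0.868]]
ft_force: [-1.2, 0.0, -5.0]
grip_width: 0.0095
gripper_force: 117.6
[ 0.4835 -0.3038  0.2489] [-1.4691  0.4676 -4.9033] [ 0.3406  1.0296 -0.0911]
rigid [ 0.532  -0.3244  0.2837] [357.8158 225.6547]
rigid [ 0.5793 -0.3445  0.2424] [435.8558 284.0096]
rigid [ 0.5318 -0.3242  0.2297] [354.029  307.5909]
```

View pics/s3.png

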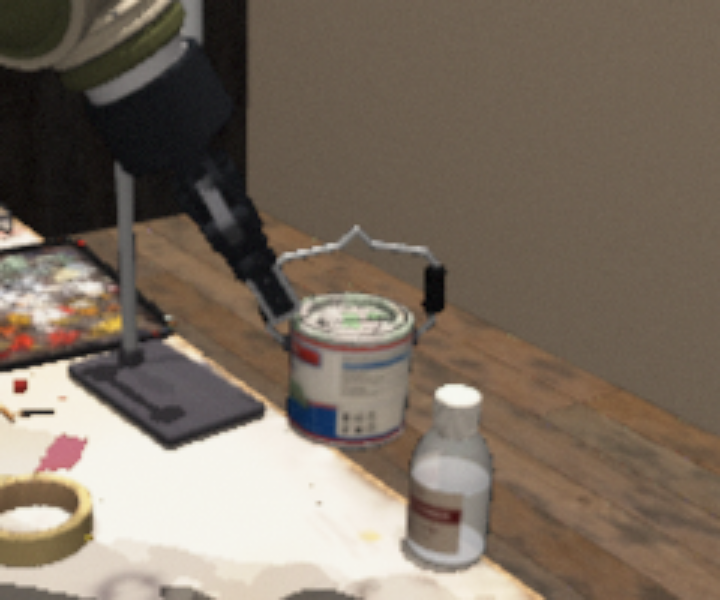

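Crown at (357,228) and far sleeve at (435,287) agree with the rigid-grip prediction. The weight is about 5.4 N, so I expect a draw of about 52 mm. Next I get the stand yaw and plan the move beside the hook.

```bash
cat >> h.py <<'E'
P0=np.array([.4123,-.2738,.2298]);R0g=np.array([[-0.797,0.39,0.461],[0.337,0.921,-0.196],[-0.501,-0.001,-0.866]])
CR=R0g.T@(np.array([.532,-.3246,.131])-P0)   # crown in tool frame
def crown():
    o=env.observe();return o["position"]+o["tool_rot"]@CR
def plancrown(X,Rt):
    o=env.observe();p1=np.array(X)-Rt@CR;R_=o["tool_rot"]
    print("turn",np.round(np.degrees(R.from_matrix(R_.T@Rt).as_rotvec())/8,3),"shift",np.round(R_.T@(p1-o["position"])/.03,3),"tcp",np.round(p1,3))
E
python3 - <<'E'
from h import *
np.set_printoptions(precision=4,suppress=True)
for n in("scene","side"):
    p=get_image(n);D=p["depth"];v,u=np.mgrid[0:400,0:640]
    K=p["intrinsics"];c=np.stack([(u-K[0,2])/K[0,0]*D,-(v-K[1,2])/K[1,1]*D,-D,np.ones_like(D)],-1)
    W=(c@np.linalg.inv(p["view"]).T)[...,:3]
    im=p["image"].astype(int).sum(-1)
    m=(D>0)&(abs(W[...,0]-.59)<.09)&(abs(W[...,1]-.03)<.16)&(abs(W[...,2]-.015)<.008)&(im<330)
    m=cv2.morphologyEx(m.astype(np.uint8),cv2.MORPH_OPEN,np.ones((3,3)))
    n_,L,S,_=cv2.connectedComponentsWithStats(m);k=1+S[1:,4].argmax()
    Q=W[L==k][:,:2].astype(np.float32)*1000;print(n,S[k],cv2.minAreaRect(Q))
    ok=(D>0)&(abs(W[...,0]-.59)<.05)
    for a,b in((.31,.34),(.34,.37),(.37,.40)):
        t=ok&(abs(W[...,1]+.02)<.05)&(W[...,2]>a)&(W[...,2]<b);print("tube",t.sum(),np.median(W[t],0), "dir",np.linalg.inv(p["view"])[:2,3]-[.587,-.017])
plancrown([.587,-.087,.285],pose(3,30))
E
```

```text
scene [239 204  74  32 852] ((541.9486083984375, 26.48284149169922), (59.146026611328125, 187.60931396484375), 16.308088302612305)
tube 1 [ 0.5906 -0.0269  0.338 ] dir [-0.6597 -0.4845]
tube 147 [ 0.5767 -0.0237  0.3574] dir [-0.6597 -0.4845]
tube 172 [ 0.5765 -0.0237  0.3857] dir [-0.6597 -0.4845]
side [ 274  213   64   34 1129] ((578.7376708984375, 30.66454315185547), (106.6681900024414, 182.91091918945312), 4.80218505859375)
tube 0 [nan nan nan] dir [-0.4829 -0.8616]
tube 58 [ 0.5852 -0.027   0.358 ] dir [-0.4829 -0.8616]
tube 119 [ 0.5818 -0.0261  0.388 ] dir [-0.4829 -0.8616]
turn [-1.617 -0.017 -2.813] shift [ 0.843  6.11  -0.493] tcp [ 0.457 -0.094  0.384]
  return _methods._mean(a, axis=axis, dtype=dtype,
  ret = um.true_divide(
```

```bash
python3 - <<'E'
from h import *
plancrown([.5915,-.087,.285],pose(4.5,30))
E
```

```text
turn [-1.711 -0.017 -2.976] shift [ 0.679  6.068 -0.399] tcp [ 0.462 -0.097  0.384]
```

```bash
python3 -m creep '-0.14 0 -0.25 0.06 0.5 -0.03 0; -0.4 0 -0.7 0.16 1.4 -0.1 0; -0.7 0 -1.22 0.28 2.5 -0.16 0; -1 0 -1.74 0.4 3.6 -0.23 0; -1.25 0 -2.17 0.5 4.5 -0.29 0; -1.45 0 -2.52 0.58 5.2 -0.34 0; -1.6 0 -2.78 0.64 5.7 -0.38 0; -1.7 0 -2.95 0.67 6 -0.4 0; -1.71 0 -2.98 0.68 6.07 -0.4 0; -1.71 0 -2.98 0.68 6.07 -0.4 0; -1.71 0 -2.98 0.68 6.07 -0.4 0'; python3 - <<'E'
from h import *
np.set_printoptions(precision=4,suppress=True)
print("crown",crown(),env.observe()["ft_force"])
o=[]
for n,r in(("scene",(60,180,250,360)),("side",(80,200,270,380))):
    p=get_image(n);im=p["image"][r[0]:r[1],r[2]:r[3]];im=cv2.resize(im,None,fx=3.6,fy=3.6,interpolation=cv2.INTER_CUBIC)
    print(n,"crown px",(pix(p,crown())-[r[2],r[0]])*3.6,"seat px",(pix(p,[.586,-.017,.2466])-[r[2],r[0]])*3.6)
    o.append(im)
cv2.imwrite("pics/c4.png",np.hstack(o)); print(np.hstack(o).shape)
E
```

```text
time_s: 6.9
position: [0.4619, -0.0975, 0.3847]
tool_rot: [[-0.864, -0.078, 0.498], [-0.068, 0.997, 0.037], [-0.499, -0.002, -0.867]]
ft_force: [-1.6, 0.1, -5.3]
grip_width: 0.0096
gripper_force: 117.7
crown [ 0.5913 -0.0876  0.2856] [-1.6241  0.1331 -5.2637]
scene crown px [267.4192 285.0628] seat px [161.2332 298.367 ]
side crown px [211.6513 224.1895] seat px [152.4794 258.2441]
(432, 792, 3)
```

View pics/c4.png

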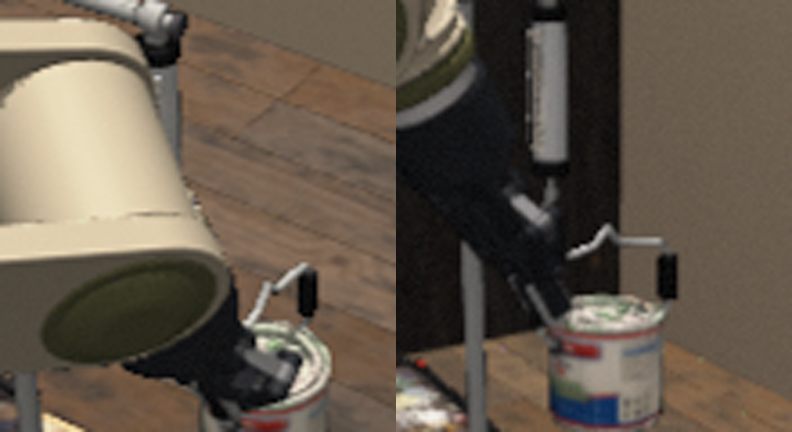

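The gripper hides the hook in both views, and the crown shows at side-crop (210,229), about 1.5 mm lower than predicted. I'll check the hook estimate by drawing its model over the first images, and look through the wrist camera.

```bash
python3 - <<'E'
from h import *
np.set_printoptions(precision=4,suppress=True)
S=np.array([.586,-.017,.2466]);Ry=R.from_euler('z',4.5,degrees=True).as_matrix()
th=np.linspace(np.pi,2*np.pi,9)
hk=[(10,27),(10,10)]+[(-10*np.cos(t),4.5+10*np.sin(t)) for t in th]+[(-10,10),(-12.5,18.5)]
hk=[(0,44),(10,30)]+hk
W=[S+Ry@np.array([0,y,z])/1000 for y,z in hk]
o=[]
f=9
for n,r in(("scene",(115,152,280,313)),("side",(125,162,297,330))):
    p=get_image(n);im=cv2.imread(f"pics/{n}0.png")[r[0]:r[1],r[2]:r[3]];im=cv2.resize(im,None,fx=f,fy=f,interpolation=cv2.INTER_CUBIC)
    im2=im.copy()
    q=np.array([(pix(p,w)-[r[2],r[0]]+.5)*f for w in W]).astype(int);cv2.polylines(im2,[q.reshape(-1,1,2)],False,(0,0,255),1)
    o+=[im2]
p=get_image("wrist");cv2.imwrite("pics/wr_full.png",p["image"])
print("wrist px: seat,tip,crown",pix(p,S),pix(p,W[-1]),pix(p,crown()))
t=np.hstack(o);w=cv2.resize(p["image"],(416,260));b=np.zeros((260,t.shape[1],3),np.uint8);b[:,:416]=w
cv2.imwrite("pics/c5.png",np.vstack([t,b]));print(t.shape)
E
```

```text
wrist px: seat,tip,crown [473.4616 342.424 ] [457.626  381.7039] [332.2913 432.6049]
(333, 594, 3)
```

View pics/c5.png

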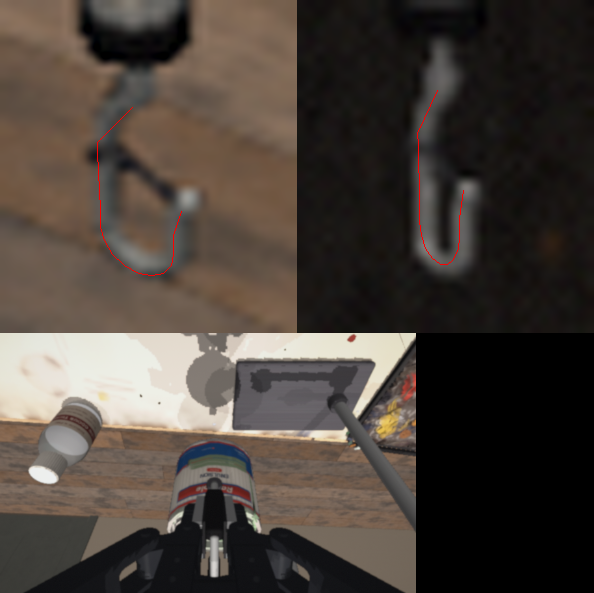

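```bash
python3 - <<'E'
from h import *
np.set_printoptions(precision=2,suppress=True)
a=get_image("scene");b=get_image("side")
def solve(X,da,db):
    f=lambda X:np.r_[pix(a,X),pix(b,X)]
    J=np.stack([(f(X+e)-f(X))/.001 for e in np.eye(3)*.001],1)  # px per m
    d,res,_,_=np.linalg.lstsq(J,np.r_[da,db],rcond=None);print("shift mm",d*1000,"resid px",J@d-np.r_[da,db],"\nJ px/mm",J/1000)
solve(np.array([.586,-.017,.255]),(.8,-1.0),(.7,-.4))
solve(crown(),(.2,.3),(-.9,.6))
E
```

```text
shift mm [ 2.26 -0.29  1.03] resid px [-0.09  0.11  0.13 -0.1 ] 
J px/mm [[ 0.27 -0.39 -0.01]
 [-0.25 -0.17 -0.37]
 [ 0.35 -0.19 -0.01]
 [-0.06 -0.09 -0.39]]
shift mm [-1.74 -0.82 -0.18] resid px [-0.33  0.37  0.45 -0.35] 
J px/mm [[ 0.27 -0.41  0.01]
 [-0.26 -0.18 -0.38]
 [ 0.36 -0.22 -0.  ]
 [-0.06 -0.09 -0.42]]
```

```bash
python3 - <<'E'
from h import *
plancrown([.5914,-.042,.2785],pose(4.5,30));plancrown([.5897,-.019,.2785],pose(4.5,30))
E
```

```text
turn [-0.008 -0.008  0.005] shift [0.019 1.498 0.266] tcp [ 0.462 -0.052  0.377]
turn [-0.008 -0.008  0.005] shift [0.015 2.266 0.267] tcp [ 0.46  -0.029  0.377]
```

```bash
python3 -m creep '0 0 0 0 0.3 0.1 0; 0 0 0 0.02 0.8 0.2 0; 0 0 0 0.02 1.2 0.27 0; 0 0 0 0.02 1.5 0.27 0; 0 0 0 0.02 1.65 0.27 0; 0 0 0 0.02 1.8 0.27 0; 0 0 0 0.02 1.95 0.27 0; 0 0 0 0.02 2.1 0.27 0; 0 0 0 0.02 2.2 0.27 0; 0 0 0 0.02 2.27 0.27 0; 0 0 0 0.02 2.27 0.27 0; 0 0 0 0.02 2.27 0.27 0'; python3 - <<'E'
from h import *
np.set_printoptions(precision=4,suppress=True)
print("crown",crown(),env.observe()["ft_force"])
o=[]
for n,r in(("scene",(80,180,250,360)),("side",(80,180,270,380))):
    p=get_image(n);im=p["image"][r[0]:r[1],r[2]:r[3]];o.append(cv2.resize(im,None,fx=3.6,fy=3.6,interpolation=cv2.INTER_CUBIC))
    print(n,(pix(p,crown())-[r[2],r[0]]+.5)*3.6,(pix(p,[.588,-.0173,.2476])-[r[2],r[0]]+.5)*3.6)
cv2.imwrite("pics/c6.png",np.hstack(o))
E
```

```text
time_s: 8.45
position: [0.4601, -0.0289, 0.3774]
tool_rot: [[-0.864, -0.079, 0.498], [-0.069, 0.997, 0.038], [-0.499, -0.001, -0.867]]
ft_force: [-2.2, -0.5, -4.1]
grip_width: 0.0095
gripper_force: 117.7
crown [ 0.5895 -0.0188  0.2782] [-2.2184 -0.4815 -4.0521]
scene [167.8427 183.9553] [165.3439 225.2379]
side [159.3739 215.7541] [156.9428 258.3435]
```

View pics/c6.png

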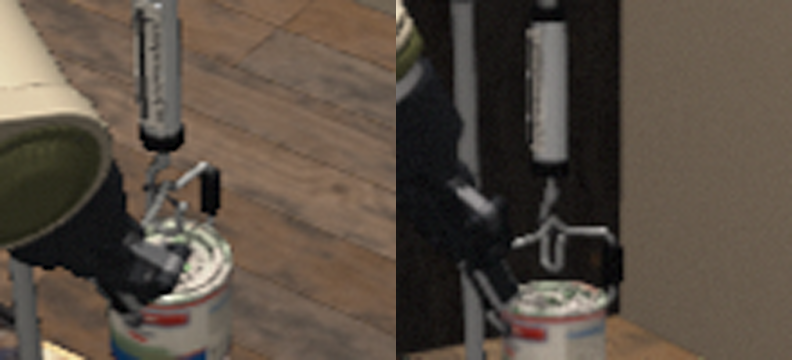

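The side crop shows the crown at (551,217), right over the hook (bottom at (552,265)); the hook is undisturbed. I press straight down slowly.

```bash
python3 -m creep '0 0 0 0.03 0 0.06 0; 0 0 0 0.08 0 0.14 0; 0 0 0 0.13 0 0.23 0; 0 0 0 0.18 0 0.31 0; 0 0 0 0.23 0 0.4 0; 0 0 0 0.28 0 0.48 0; 0 0 0 0.33 0 0.57 0; 0 0 0 0.33 0 0.57 0; 0 0 0 0.33 0 0.57 0; 0 0 0 0.33 0 0.57 0'; python3 -c "
from h import *
print(crown(),env.observe()['ft_force'])"
python3 -m creep '0 0 0 0.03 0 0.05 0; 0 0 0 0.06 0 0.1 0; 0 0 0 0.1 0 0.17 0; 0 0 0 0.13 0 0.23 0; 0 0 0 0.17 0 0.29 0; 0 0 0 0.17 0 0.29 0; 0 0 0 0.17 0 0.29 0'; python3 -c "
from h import *
print(crown(),env.observe()['ft_force'])"
```

```text
time_s: 9.55
position: [0.4601, -0.0289, 0.3577]
tool_rot: [[-0.864, -0.079, 0.498], [-0.069, 0.997, 0.038], [-0.499, -0.001, -0.866]]
ft_force: [-1.9, 0.0, -4.5]
grip_width: 0.01
gripper_force: 117.7
[ 0.58951642 -0.01883218  0.25859496] [-1.93560355  0.02763154 -4.52252038]
time_s: 10.25
position: [0.46, -0.0289, 0.3475]
tool_rot: [[-0.864, -0.079, 0.497], [-0.069, 0.997, 0.038], [-0.499, -0.001, -0.867]]
ft_force: [-1.9, 0.0, -5.1]
grip_width: 0.0095
gripper_force: 117.7
[ 0.58937876 -0.01876602  0.24833116] [-1.86115494  0.02972742 -5.07231019]
```

```bash
python3 -m creep '0 0 0 0.05 0 0.09 0; 0 0 0 0.1 0 0.17 0; 0 0 0 0.17 0 0.29 0; 0 0 0 0.25 0 0.43 0; 0 0 0 0.33 0 0.58 0; 0 0 0 0.33 0 0.58 0; 0 0 0 0.33 0 0.58 0; 0 0 0 0.33 0 0.58 0'; python3 - <<'E'
from h import *
np.set_printoptions(precision=4,suppress=True)
fs=[];o=[]
for n,r in(("scene",(80,180,250,360)),("side",(80,180,270,380)),("side",None),("side",None)):
    p=get_image(n);fs.append(env.observe()["ft_force"])
    if r: o.append(cv2.resize(p["image"][r[0]:r[1],r[2]:r[3]],None,fx=3.6,fy=3.6,interpolation=cv2.INTER_CUBIC))
print(crown(),np.array(fs))
cv2.imwrite("pics/c7.png",np.hstack(o))
E
```

```text
time_s: 11.05
position: [0.4601, -0.029, 0.3277]
tool_rot: [[-0.864, -0.079, 0.498], [-0.069, 0.997, 0.038], [-0.499, -0.002, -0.866]]
ft_force: [-1.4, 0.7, -2.5]
grip_width: 0.0097
gripper_force: 117.9
[ 0.5895 -0.0189  0.2285] [[-1.9594  0.888  -2.2205]
 [-1.7017  0.5993 -3.1901]
 [-2.3436  0.3882 -2.5145]
 [-2.1913  1.0038 -2.201 ]]
```

View pics/c7.png

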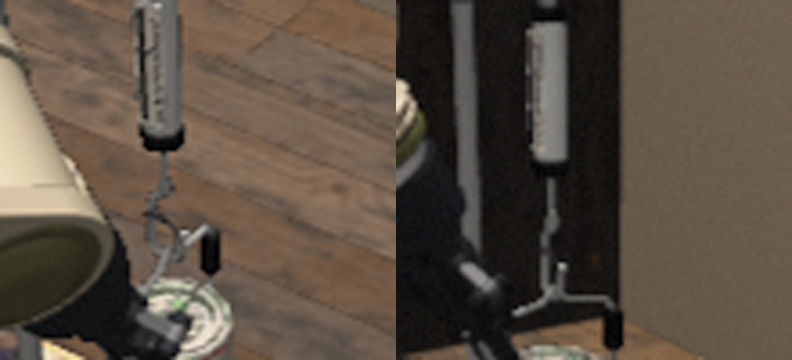

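The wire sits in the hook bottom (side crop (556,295), tip above it at (562,265)), and the balance is drawn about 20 mm. I ease down further, shifting 1.5 mm toward +y to relieve the side force.

```bash
python3 -m creep '0 0 0 0.05 0.02 0.09 0; 0 0 0 0.1 0.05 0.17 0; 0 0 0 0.17 0.05 0.29 0; 0 0 0 0.23 0.05 0.4 0; 0 0 0 0.3 0.05 0.52 0; 0 0 0 0.3 0.05 0.52 0; 0 0 0 0.3 0.05 0.52 0; 0 0 0 0.3 0.05 0.52 0'; cat >> h.py <<'E'
def feel(n=8):
    f=[]
    for i in range(n): get_image("wrist");o=env.observe();f.append(np.r_[o["ft_force"],o["wrist_torque"]])
    print("crown",np.round(crown(),4),"F,T",np.round(np.mean(f,0),2),"sd",np.round(np.std(f,0),2),o["time_s"])
E
python3 -c "
from h import *
feel()"
```

```text
time_s: 12.05
position: [0.46, -0.0275, 0.3097]
tool_rot: [[-0.864, -0.079, 0.498], [-0.069, 0.997, 0.038], [-0.499, -0.002, -0.866]]
ft_force: [-0.7, -1.5, -1.5]
grip_width: 0.0096
gripper_force: 118.2
crown [ 0.5894 -0.0174  0.2104] F,T [-1.82 -1.57 -0.7  -0.21  0.56 -0.34] sd [0.83 0.46 0.65 0.02 0.03 0.03] 12.45
```

```bash
python3 -m creep '0 0 0 0 -0.03 0 0; 0 0 0 0.05 -0.03 0.09 0; 0 0 0 0.1 -0.03 0.17 0; 0 0 0 0.15 -0.03 0.26 0; 0 0 0 0.15 -0.03 0.26 0; 0 0 0 0.15 -0.03 0.26 0; 0 0 0 0.15 -0.03 0.26 0'; python3 -c "
from h import *
feel(12)"
```

```text
time_s: 13.15
position: [0.46, -0.0283, 0.3005]
tool_rot: [[-0.864, -0.079, 0.498], [-0.069, 0.997, 0.038], [-0.499, -0.001, -0.867]]
ft_force: [-2.4, 1.1, 0.7]
grip_width: 0.0096
gripper_force: 118.4
crown [ 0.5894 -0.0183  0.2013] F,T [-2.12  1.81  0.35  0.13  0.46  0.08] sd [0.31 0.59 0.47 0.03 0.03 0.04] 13.75
```

Side force is small and the vertical force has come up to the empty-tool level (about 0.3 N), while draw times spring rate agrees at about 4.9 N. I centre y, then check.

```bash
python3 -m creep '0 0 0 0 0.01 0 0; 0 0 0 0 0.015 0 0; 0 0 0 0 0.015 0 0; 0 0 0 0 0.015 0 0'; python3 -c "
from h import *
feel(16)"
```

```text
time_s: 14.15
position: [0.46, -0.028, 0.3005]
tool_rot: [[-0.864, -0.079, 0.498], [-0.069, 0.997, 0.038], [-0.499, -0.001, -0.867]]
ft_force: [-2.0, 0.3, 0.4]
grip_width: 0.0097
gripper_force: 118.4
crown [ 0.5894 -0.0178  0.2013] F,T [-1.9   0.2   0.47 -0.02  0.46 -0.12] sd [0.63 0.51 0.54 0.03 0.02 0.03] 14.95
```

Side force is now about zero and the full weight is on the balance. I release.

```bash
python3 -m creep '0 0 0 0 0 0 0; 0 0 0 0 0 0 0; 0 0 0 0 0 0 0; 0 0 0 0 0 0 12; 0 0 0 0 0 0 13; 0 0 0 0 0 0 14; 0 0 0 0 0 0 16; 0 0 0 0 0 0 20; 0 0 0 0 0 0 26; 0 0 0 0 0 0 32; 0 0 0 0 0 0 36; 0 0 0 0 0 0 36' 20; python3 - <<'E'
from h import *
o=[]
for n,r in(("scene",(80,230,250,360)),("side",(80,230,270,380))):
    p=get_image(n);o.append(cv2.resize(p["image"][r[0]:r[1],r[2]:r[3]],None,fx=3.6,fy=3.6,interpolation=cv2.INTER_CUBIC))
cv2.imwrite("pics/c8.png",np.hstack(o)); feel(4)
E
```

```text
time_s: 16.15
position: [0.46, -0.0279, 0.3005]
tool_rot: [[-0.864, -0.079, 0.498], [-0.069, 0.997, 0.038], [-0.499, -0.001, -0.867]]
ft_force: [-1.9, 0.3, 0.2]
grip_width: 0.0361
gripper_force: 0.0
crown [ 0.5894 -0.0178  0.2013] F,T [-2.22 -0.    0.53 -0.02  0.47 -0.12] sd [0.55 0.23 0.37 0.03 0.04 0.02] 16.45
```

View pics/c8.png

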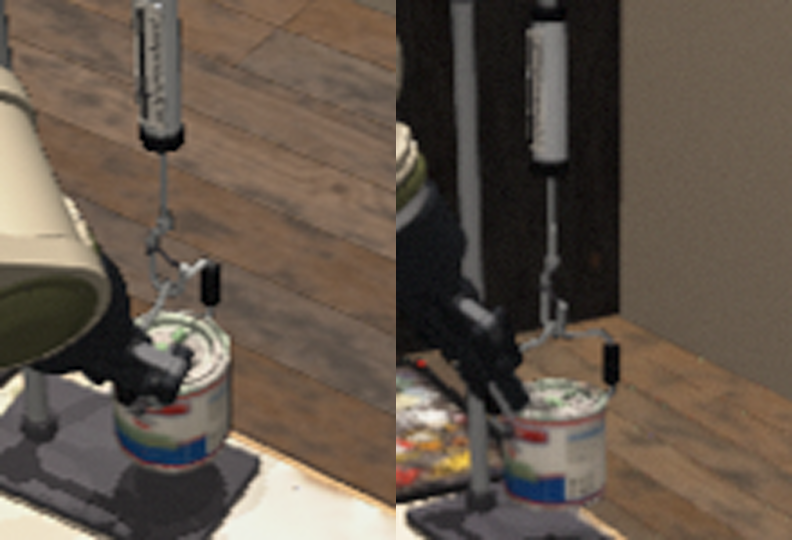

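The force and torque didn't change on release, so the weight was balanced. The tin hangs from the hook (side crop crown (553,327)), clear of the stand base. I retreat along the tool axis, slowly at first.

```bash
python3 -m creep '0 0 0 0 0 -0.15 36; 0 0 0 0 0 -0.4 36; 0 0 0 0 0 -0.7 36; 0 0 0 0 0 -1.1 36; 0 0 0 0 0 -1.6 36; 0 0 0 0 0 -2.1 36; 0 0 0 0 0 -2.6 36; 0 0 0 0 0 -3.2 36; 0 0 0 0 0 -3.8 36; 0 0 0 0 0 -4 36; 0 0 0 0 0 -4 36; 0 0 0 0 0 -4 36'; python3 -m creep '0 0 0 2 0 0 36; 0 0 0 2 0 0 36; 0 0 0 2 0 0 36;0 0 0 2 0 0 36; 0 0 0 2 0 0 36; 0 0 0 2 0 0 36; 0 0 0 2 0 0 36; 0 0 0 2 0 0 36; 0 0 0 2 0 0 36; 0 0 0 2 0 0 36; 0 0 0 2 0 0 36; 0 0 0 2 0 0 36'; python3 - <<'E'
from h import *
o=[];L=[]
for k in range(8):
    for n,r in(("scene",(100,230,250,360)),("side",(100,230,270,380))):
        p=get_image(n);c=p["image"][r[0]:r[1],r[2]:r[3]]
        if k==0:o.append(cv2.resize(c,None,fx=3.6,fy=3.6,interpolation=cv2.INTER_CUBIC))
        if n=="side":
            if L: print(np.abs(c.astype(int)-L[-1]).max(),end=" ")
            L.append(c.astype(int))
cv2.imwrite("pics/c9.png",np.hstack(o)); print(env.observe()["time_s"])
E
```

```text
time_s: 17.65
position: [0.4002, -0.0325, 0.4041]
tool_rot: [[-0.864, -0.079, 0.497], [-0.069, 0.997, 0.038], [-0.499, -0.001, -0.867]]
ft_force: [-1.6, -0.5, -0.4]
grip_width: 0.0357
gripper_force: 0.0
time_s: 18.85
position: [0.3484, -0.0367, 0.3745]
tool_rot: [[-0.864, -0.079, 0.498], [-0.069, 0.997, 0.038], [-0.499, -0.001, -0.867]]
ft_force: [-1.0, -0.1, -0.3]
grip_width: 0.0362
gripper_force: 0.0
13 14 13 13 13 13 13 19.65
```

View pics/c9.png

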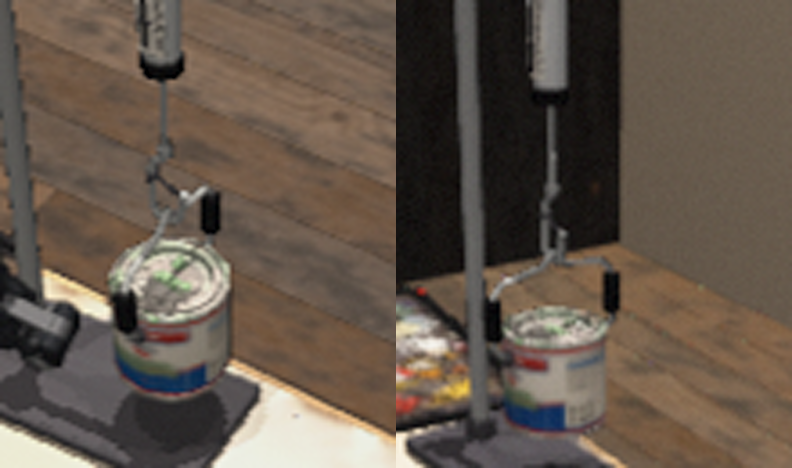

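The tin hangs still: successive frames differ only by noise. In the scene crop the gate is shut at (165,183) above the wire in the hook, and the gripper is clear.

```bash
python3 -c "
from rig import job
print(job.close_job())"
```

```text
the job is handed in; nothing more can be done
None
```

The tin hangs still from the snap hook with the gate shut above the wire. It was released once the balance carried its full weight (about 5 N), it is clear of the stand, and the job is handed in; the interface gave no verdict.

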